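# Clip the hallway torch back into its rack

## Robot

A 7-joint arm with a two-finger parallel gripper is mounted at the origin on the work surface. World frame = base frame: x ahead of the robot, y to its left, z up, the work surface at z = 0. Lengths are in m, angles in rad, forces in N, time in s.
With the tool pointing down it reaches from about 0.425 to 0.95 m from the base axis. Payload 4.7 kg.
Tool frame: the origin (TCP) lies midway between the tips of the shut fingers; the grasp point (between the pads) lies 19 mm behind it; z points along the fingers, y is the line along which they close (so a half turn about z gives the same grasp; the last joint's range is limited). The gripper opens to 87 mm and grips with 3 to 60 N. Pads are 19 mm wide; open, the fingers measure 117 mm over their backs; the gripper's body (75 mm by 190 mm) begins 51 mm behind the grasp point.
Start: joints at [1.085, 0.469, -0.049, 1.532, 0.024, 1.141, -0.082], TCP at [0.298, -0.606, 0.195] pointing down, gripper open.
Joint ranges: [-2.59, 2.59], [-0.33, 1.99], [-1.39, 1.29], [0.1, 2.45], [-1.04, 4.18], [0.21, 1.99], [-2.66, 2.66]. Speed limits (rad/s): [2.57, 2.57, 3.14, 3.14, 3.14, 3.14, 3.14].

## Interface

Orientations are given as a rotation vector (axis times angle).
In Python, from rig import manip gives the robot as it stands.
- The arm moves only by the tool step_arm, never from a script. Its argument "series" is a list of rows, each an object with "claw": the gripper's target within -1 to 1 (shut at 1, half-way at 0, fully open at -1); "travel": the shift along the tool's x, y, z in mm, a list of three; "turn": the turn about the tool's z in rad. A call has 1 to 10 rows; each row shifts and turns the commanded pose from where the row before left it, along the tool's axes as they then stand; what a row does not reach is not made up. A row lasts 1/8 s, in which the tool goes at most 62.5 mm and 10.7 degrees, less where a joint would pass 70% of its speed; a pose out of reach is approached as far as the arm can. A call is refused whole if a number of a shift passes 62.5 or a number of a turn 0.188, either way. A call with a gripper value outside its range is refused whole. The fingers move at their own pace and stop on an object; "squeeze" is the grip in N (left out, the last holds). Time passes only in rows, so rows that do not move let the fingers close. It gives the time, the measured TCP pose, the force, the opening and the grip force at its end, in the units of the state.
- manip.sense(): the state, without advancing time (a new reading comes with each control period).
- manip.read_camera(name): name is "scene" or "top" or "wrist"; returns a dict with "color" (480x640x3 uint8, red, green, blue), "range_z" (480x640 float32, m along the optical axis (not along the pixel's ray), 0 where there is no reading), "fovy" (degrees; the focal length in pixels is half the picture's height over the tangent of half this angle, whatever the lens; pixels are square), "cx", "cy" (the principal point, pixels), "R" (3x3) and "t" (3): a world point X has camera coordinates R X + t; the wrist camera has in their place "hand_eye" (4x4, takes a point from camera to tool coordinates, whose origin is the TCP and whose axes are the flange's). Camera axes: x right, y down, z forward; pixel columns grow to the right and rows downward; lengths in m; the calibration is good to about 2 mm. A picture is of the moment at which its call begins: read the wrist's pose just before it.
- manip.finish_job(): hands the job in; it is judged then, once.
The state is a dict: "time": time; "joint_pos": joint angles; "joint_vel": joint speeds; "effort": joint torques, N m; "tcp_pos": TCP position; "tool_rot": TCP orientation; "wrist_force": force on the tool from outside, world axes, zero at the start; "wrist_torque": the same for the moment, N m; "width": finger opening in m; "finger_force": force on a finger pad.
Only numpy, scipy, OpenCV 4.12 (cv2) and the standard library are available. Lean on these libraries where they do the work, as an engineer would, in place of code of your own. Each camera call takes 0.05 s, during which the arm holds its last target. There are 200 camera calls.

## Task

Someone left the yellow torch lying on the glass console. Snap it sideways into the one empty station of the wooden clip rack: lay it level along that station, centred over its two spring clips, press it down fully home and let go. Leave the shoehorn and the clothes brush as they sit in their own clips.

Things in the scene. Friction and masses are not known exactly. Their poses are not given: they have to be found in the camera images.
- torch_center (a point): Yellow torch lying level on the console; the point is the middle of its round grip tube, on its axis, 22 mm above the console. x runs along the tube to the lens. Tube 30 mm across, 134 mm long (67 mm each way); beyond it a yellow head 34 mm long and a black tail cap 20 mm long, both eight-sided, 44 mm across flats (it does not roll). 0.16 kg. Grip across the tube here.
- clip_free_seat (a point): Empty station: where the tube's middle lies once home, 46 mm above the console. x along the tube (either way), y along the row, z up. Two steel clips 40 mm each way along x, 12 mm long; between them 68 mm free for fingers, plate 28 mm below. Sprung lips 20 mm apart, 13 mm above the point, flare to 45 mm apart at 28 mm above. Pressed straight down, the tube snaps in at about 12 N and meets saddles.
- shoehorn_center (a point): Shoehorn (dark round handle 30 mm across, steel blade) in a station of the same rack: an oak board 130 x 300 x 12 mm with three like stations 100 mm apart in a row; which one is empty varies. The point is on the handle's axis, mid-station; x along the handle. Must stay.
- brush_center (a point): Clothes brush with a pale round wooden handle, 30 mm in diameter, and a 44 mm wide head with black bristles, held in another station of the same rack; the point is on the handle's axis at the middle of its station, x along the handle. Must stay there.
There are look-alikes about, which are no part of the job. Of the things shaped like the part that bears torch_center, the yellow one is meant.

How it is judged:
At the end, for the whole second after the job is handed in: The torch is at rest, snapped home in both clips of the empty station: its tube's middle within 16 mm along the station, 10 mm across and 7 mm in height of the seat point, its axis within 10 degrees of the station's, either way round; the shoehorn and the brush are within 15 mm of where they began (x of torch_center in the frame of clip_free_seat between -0.016 and 0.016 m and y of torch_center in the frame of clip_free_seat between -0.01 and 0.01 m and z of torch_center in the frame of clip_free_seat between -0.007 and 0.007 m and angle between the x axis of torch_center and the x axis of clip_free_seat, either way round below 0.17 rad and linear speed of torch below 0.02 m/s and distance of each of shoehorn_center, brush_center from where it was at the start of the episode below 0.015 m); the robot touches nothing.
It fails at once if the shoehorn is knocked or pulled out of its clips (distance of shoehorn_center from where it was at the start of the episode above 0.02 m).
It fails at once if the clothes brush is knocked or pulled out of its clips (distance of brush_center from where it was at the start of the episode above 0.02 m).
It also fails if it takes over 43 s, if anything falls off the work surface, if the arm or the gripper's body presses on something with over 40 N, if the wrist force passes 120 N, or if a joint passes its speed limit or range.

## Working session

There is one attempt and no reset: what is moved stays moved. The work goes in short steps, Python scripts to look and compute and a tool call to move; the robot and the scene stay as the last step left them, time stands still between calls to the robot, and variables do not carry over. Pictures are saved under pics/ and viewed, at most 10 in all, crops included, and the job is handed in when it is done.

Besides the shell and the picture viewer there is one more tool, called after "Call:" by a JSON object that holds its "fn" and its "kwargs", one argument or row to a line. step_arm: Moves the arm, as the interface text tells. Its arguments: {"type":"object","properties":{"series":{"type":"array"},"squeeze":{"type":"number"}},"required":["series"]}

```bash
mkdir -p pics; cat > h.py <<'E'
import numpy as np,cv2
from rig import manip
from scipy.spatial.transform import Rotation as Ro
def grab(n,save=None):
    s=manip.sense(); c=manip.read_camera(n)
    if 'hand_eye' in c:
        T=np.eye(4);T[:3,:3]=Ro.from_rotvec(s['tool_rot']).as_matrix();T[:3,3]=s['tcp_pos']
        M=T@np.array(c['hand_eye'])
    else:
        M=np.eye(4);M[:3,:3]=np.array(c['R']).T;M[:3,3]=-np.array(c['R']).T@np.array(c['t'])
    c['M']=M;c['f']=240/np.tan(np.radians(c['fovy'])/2)
    if save: cv2.imwrite(save,c['color'][:,:,::-1]); np.savez(save+'.npz',M=M,f=c['f'],cx=c['cx'],cy=c['cy'],d=c['range_z'],color=c['color'])
    return c
def load(p): return dict(np.load(p+'.npz'))
def pt(c,u,v,z=None):
    r=np.array([(u-c['cx'])/c['f'],(v-c['cy'])/c['f'],1.]); o=c['M'][:3,3]; w=c['M'][:3,:3]@r
    if z is None: k=float(c['d'][int(v),int(u)]) if 'd' in c else float(c['range_z'][int(v),int(u)])
    else: k=(z-o[2])/w[2]
    return o+k*w
E
python3 - <<'E'
from h import *
print(manip.sense())
for n in ('scene','top'):
    c=grab(n,f'pics/{n}0.png'); print(n,c['M'].round(3),c['f'])
E
```

```text
{'time': 0.0, 'joint_pos': array([ 1.08511621,  0.46945118, -0.04858432,  1.53372369,  0.02414509,
        1.14096948, -0.08231496]), 'joint_vel': array([-0.00077918, -0.00074183,  0.00017283,  0.00149641, -0.00093777,
        0.00073365,  0.00190117]), 'effort': array([-2.84062207e-04, -5.07973123e+01, -8.04706989e-02, -2.36154646e+01,
       -6.12690160e-02,  3.79170687e-02,  2.16885251e-04]), 'tcp_pos': array([ 0.29741298, -0.60520946,  0.19398029]), 'tool_rot': array([-3.05816798e+00, -7.10901281e-01,  8.77175911e-04]), 'wrist_force': array([ 0.6413316 ,  0.32850905, -0.39491963]), 'wrist_torque': array([ 0.01390871, -0.02998867, -0.03279822]), 'finger_force': 0.0, 'width': 0.08700005502382328}
scene [[ 0.571  0.515 -0.639  1.11 ]
 [ 0.821 -0.361  0.442 -0.42 ]
 [-0.003 -0.777 -0.629  0.672]
 [ 0.     0.     0.     1.   ]] 546.7614817622983
top [[ 0.018 -0.982  0.188  0.297]
 [-1.    -0.022 -0.019  0.019]
 [ 0.023 -0.188 -0.982  0.974]
 [ 0.     0.     0.     1.   ]] 475.9885250732207
```

View pics/top0.png

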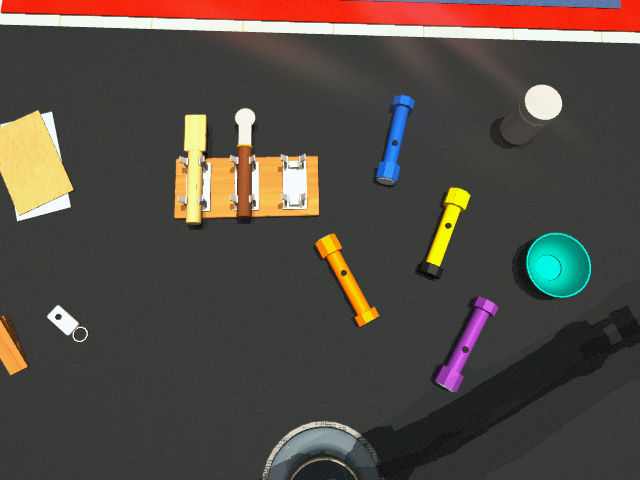

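View pics/scene0.png

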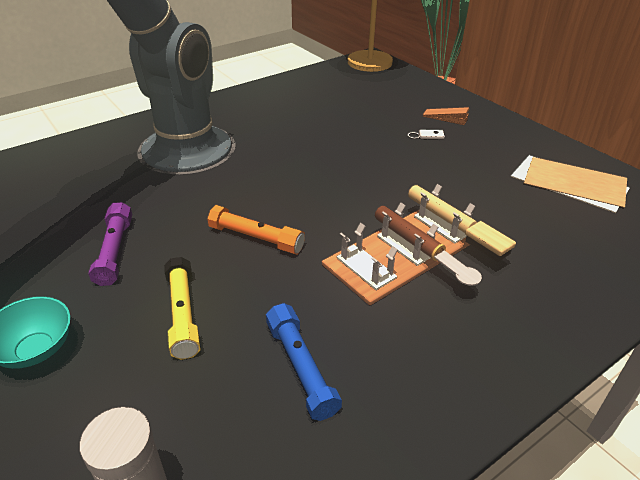

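Top view: the look-alikes are the yellow torch at (445,232), orange at (347,280), blue at (395,140) and purple at (467,345). I choose the yellow one with the black tail cap. The empty station is at (294,183), with the shoehorn at x≈244 and the brush at x≈195. I'll check the choice in a close crop.

```bash
python3 - <<'E'
from h import *
c=load('pics/top0.png'); im=c['color'][:,:,::-1]
a=cv2.resize(im[180:285,400:490],None,fx=4.4,fy=4.4,interpolation=cv2.INTER_CUBIC)
b=cv2.resize(im[140:230,250:330],None,fx=5,fy=5,interpolation=cv2.INTER_CUBIC)
o=np.zeros((470,800,3),np.uint8);o[:a.shape[0],:a.shape[1]]=a;o[:b.shape[0],400:400+b.shape[1]]=b
cv2.imwrite('pics/crop1.png',o)
P=lambda u,v,z:print((u,v),pt(c,u,v,z).round(4))
hsv=cv2.cvtColor(im,cv2.COLOR_BGR2HSV)
m=cv2.inRange(hsv,(24,120,80),(36,255,255));m[:,:410]=0;m[:,490:]=0
ys,xs=np.nonzero(m);print(xs.min(),xs.max(),ys.min(),ys.max())
d=[pt(c,u,v) for u,v in zip(xs,ys) if c['d'][v,u]>0];d=np.array(d)
print('z pct',np.percentile(d[:,2],[5,50,95]))
P(445,229,.022);P(458,189,.022);P(432,276,.022)
P(294,183,.046)
for u,v in((175,158),(318,156),(319,215),(175,218)):P(u,v,.012)
P(294,183,None);P(244,180,None);P(194,190,None)
E
```

```text
426 470 187 266
z pct [0.02672273 0.03587982 0.04474612]
(445, 229) [ 0.4985 -0.2407  0.022 ]
(458, 189) [ 0.5845 -0.2705  0.022 ]
(432, 276) [ 0.4012 -0.2116  0.022 ]
(294, 183) [0.5817 0.0706 0.046 ]
(175, 158) [0.6407 0.3246 0.012 ]
(318, 156) [0.6531 0.0234 0.012 ]
(319, 215) [0.5244 0.0186 0.012 ]
(175, 218) [0.5112 0.3146 0.012 ]
(294, 183) [0.5908 0.0722 0.0164]
(244, 180) [0.581  0.1694 0.0605]
(194, 190) [0.5578 0.2666 0.0611]
```

View pics/crop1.png

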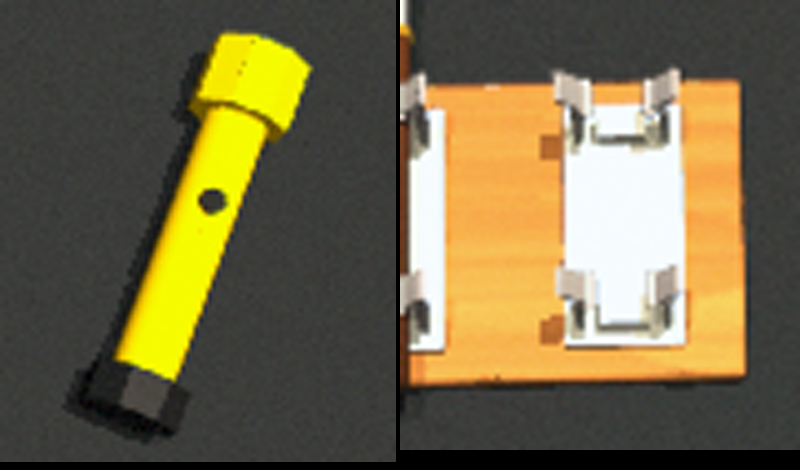

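The crop confirms the yellow torch (black tail cap, tube centre ≈ (444,234)) and an empty station with four lips and a plate centred at ≈ (295,185). Measured against the known sizes, the board comes out at 0.13 × 0.30 m and the handles at z≈0.061, which matches. I'll go above the torch now.

Call:
{"fn": "step_arm", "kwargs": {
  "series": [
    {"claw": -1,"travel": [42,-31,0],"turn": 0},
    {"claw": -1,"travel": [42,-31,0],"turn": 0},
    {"claw": -1,"travel": [42,-31,0],"turn": 0},
    {"claw": -1,"travel": [42,-31,0],"turn": 0},
    {"claw": -1,"travel": [42,-31,0],"turn": 0},
    {"claw": -1,"travel": [42,-31,0],"turn": 0},
    {"claw": -1,"travel": [42,-31,0],"turn": 0},
    {"claw": -1,"travel": [41,-31,0],"turn": 0},
    {"claw": -1,"travel": [0,0,0],"turn": 0.18},
    {"claw": -1,"travel": [0,0,0],"turn": 0.18}
  ],
  "squeeze": 30
}}

```text
time: 1.35
tcp_pos: [0.489, -0.2345, 0.1947]
tool_rot: [-3.138, -0.146, 0.001]
wrist_force: [-0.4, 0.5, -0.2]
width: 0.087
finger_force: 0.0
```

Call:
{"fn": "step_arm", "kwargs": {
  "series": [
    {"claw": -1,"travel": [0,0,0],"turn": 0.18},
    {"claw": -1,"travel": [0,0,0],"turn": 0.18},
    {"claw": -1,"travel": [0,0,0],"turn": 0.05},
    {"claw": -1,"travel": [0,0,0],"turn": 0},
    {"claw": -1,"travel": [0,0,0],"turn": 0}
  ]
}}

```text
time: 1.98
tcp_pos: [0.4889, -0.2354, 0.1949]
tool_rot: [-3.103, 0.489, 0.001]
wrist_force: [-0.9, 0.3, 0.9]
width: 0.0872
finger_force: 0.0
```

```bash
python3 - <<'E'
from h import *
s=manip.sense();c=grab('wrist','pics/w1.png')
R=Ro.from_rotvec(s['tool_rot']).as_matrix();print(s['tcp_pos'],R.round(3),s['joint_pos'].round(2),s['time'])
im=c['color'][:,:,::-1];m=cv2.inRange(cv2.cvtColor(im,cv2.COLOR_BGR2HSV),(24,120,60),(36,255,255))
print((m>0).sum(), c['M'].round(3),c['f'])
E
```

```text
[ 0.48886995 -0.23536561  0.19486087] [[ 0.952 -0.307 -0.   ]
 [-0.307 -0.952  0.   ]
 [-0.    -0.    -1.   ]] [ 0.46  0.26 -0.1   1.85  0.03  1.04 -1.54] 1.975
4971 [[-0.31  -0.919 -0.243  0.555]
 [-0.951  0.299  0.08  -0.258]
 [-0.001  0.256 -0.967  0.385]
 [ 0.     0.     0.     1.   ]] 335.25859819446987
```

View pics/w1.png

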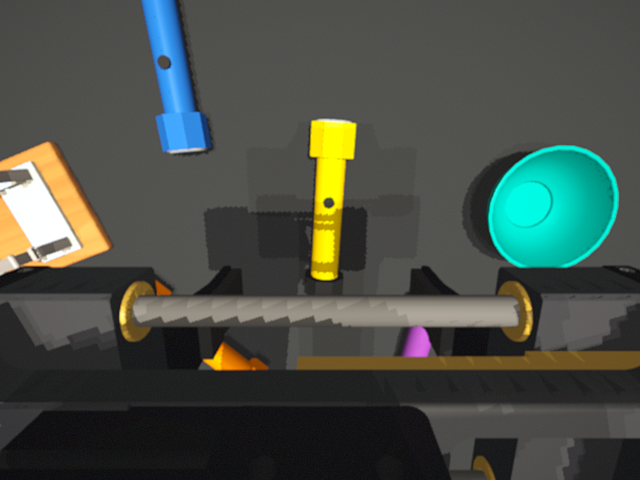

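The wrist view shows the yellow torch at centre, with the head/tube junction at (332,158) and the tail junction at (326,279). I'll turn those into positions.

```bash
python3 - <<'E'
from h import *
c=load('pics/w1.png'); im=c['color'][:,:,::-1]
m=cv2.inRange(cv2.cvtColor(im,cv2.COLOR_BGR2HSV),(24,120,40),(36,255,255))
for v in (140,150,156,160,164,180,200,220,240,260,270,276,280,284):
    x=np.nonzero(m[v])[0]; print(v,x.min() if len(x) else 0,x.max() if len(x) else 0,end='; ')
A=pt(c,332,159,.022);B=pt(c,326,279,.022);print('\n',A,B,np.linalg.norm(A-B),(A+B)/2,np.arctan2(*(A-B)[1::-1]))
w=load('pics/top0.png');A=pt(w,453.9,205,.022);B=pt(w,434.1,263.6,.022);print(A,B,np.linalg.norm(A-B),(A+B)/2,np.arctan2(*(A-B)[1::-1]))
E
```

```text
140 310 354; 150 310 354; 156 310 353; 160 317 345; 164 317 344; 180 316 343; 200 315 342; 220 314 340; 240 313 338; 260 312 337; 270 312 336; 276 313 336; 280 320 330; 284 0 0; 
 [ 0.54162397 -0.26046178  0.022     ] [ 0.41444944 -0.2124158   0.022     ] 0.135947708111322 [ 0.47803671 -0.23643879  0.022     ] -0.3612193489107289
[ 0.54983209 -0.26079705  0.022     ] [ 0.42646392 -0.21648074  0.022     ] 0.13108638145459311 [ 0.488148  -0.2386389  0.022    ] -0.3448648962493884
```

The axis agrees between the two views; the torch centre is ≈ (0.483, -0.2375), yaw -0.35, and the length measures 131–136 mm against the 134 mm given. Next I descend and grip.

Call:
{"fn": "step_arm", "kwargs": {
  "series": [
    {"claw": -1,"travel": [-5,4,0],"turn": 0.04},
    {"claw": -1,"travel": [0,0,40],"turn": 0},
    {"claw": -1,"travel": [0,0,40],"turn": 0},
    {"claw": -1,"travel": [0,0,40],"turn": 0},
    {"claw": -1,"travel": [0,0,30],"turn": 0},
    {"claw": -1,"travel": [0,0,20],"turn": 0},
    {"claw": -1,"travel": [0,0,12],"turn": 0},
    {"claw": -1,"travel": [0,0,7],"turn": 0},
    {"claw": -1,"travel": [0,0,0],"turn": 0},
    {"claw": -1,"travel": [0,0,0],"turn": 0}
  ],
  "squeeze": 50
}}

```text
time: 3.28
tcp_pos: [0.4836, -0.238, 0.0068]
tool_rot: [3.092, -0.552, 0.002]
wrist_force: [-0.0, -0.5, -0.3]
width: 0.0871
finger_force: 0.0
```

Call:
{"fn": "step_arm", "kwargs": {
  "series": [
    {"claw": 1,"travel": [0,0,0],"turn": 0},
    {"claw": 1,"travel": [0,0,0],"turn": 0},
    {"claw": 1,"travel": [0,0,0],"turn": 0},
    {"claw": 1,"travel": [0,0,0],"turn": 0},
    {"claw": 1,"travel": [0,0,0],"turn": 0},
    {"claw": 1,"travel": [0,0,0],"turn": 0},
    {"claw": 1,"travel": [0,0,0],"turn": 0},
    {"claw": 1,"travel": [0,0,0],"turn": 0}
  ]
}}

```text
time: 4.28
tcp_pos: [0.4837, -0.2367, 0.0067]
tool_rot: [-3.092, 0.551, -0.001]
wrist_force: [-2.4, 5.9, 17.7]
width: 0.015
finger_force: 21.5
```

Width 15 mm isn't what a 30 mm tube should give, so I'll look before going on.

```bash
python3 - <<'E'
from h import *
c=grab('wrist','pics/w2.png');s=grab('scene','pics/s2.png');st=manip.sense();print(st['width'],st['finger_force'],st['wrist_force'],st['tcp_pos'])
a=c['color'][100:400,160:480,::-1];b=s['color'][200:400,80:320,::-1]
o=np.hstack([cv2.resize(a,(400,375)),cv2.resize(b,(400,333))[:333] if 0 else cv2.resize(b,(400,375))])
cv2.imwrite('pics/v2.png',o)
E
```

```text
0.007331411954527281 17.829535603523254 [-4.26113051  5.88948908 28.20753741] [ 0.48495134 -0.23625999  0.00860099]
```

View pics/v2.png

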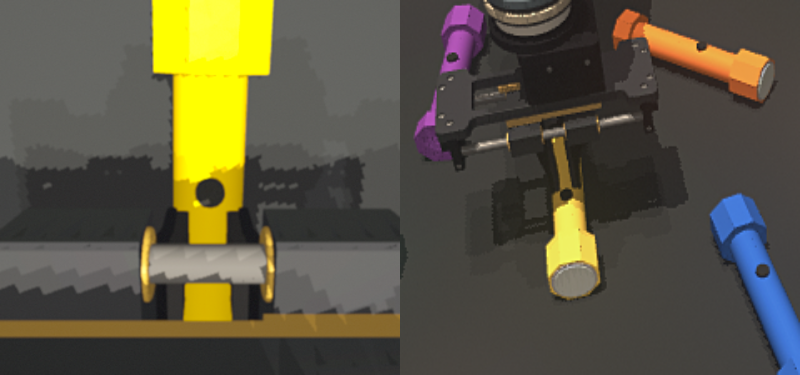

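The fingers seem to be riding up over the tube, so I'll open before anything slips and check heights from the depth image.

Call:
{"fn": "step_arm", "kwargs": {
  "series": [
    {"claw": -1,"travel": [0,0,0],"turn": 0},
    {"claw": -1,"travel": [0,0,0],"turn": 0},
    {"claw": -1,"travel": [0,0,0],"turn": 0},
    {"claw": -1,"travel": [0,0,0],"turn": 0}
  ]
}}

```text
time: 4.88
tcp_pos: [0.4849, -0.2377, 0.0079]
tool_rot: [3.093, -0.552, 0.006]
wrist_force: [0.5, 1.8, 5.3]
width: 0.0397
finger_force: 2.7
```

```bash
python3 - <<'E'
from h import *
c=load('pics/w2.png')
np.set_printoptions(linewidth=200,suppress=True)
M=c['M'].copy()
# z map in tool-relative coords for w2 (tcp .0086)
t=np.array([.48495,-.23626,.0086]);
v,u=np.mgrid[100:400:1,160:480:1];d=c['d'][100:400,160:480]
r=np.stack([(u-c['cx'])/c['f'],(v-c['cy'])/c['f'],np.ones_like(u)],-1)*d[...,None]
P=r@M[:3,:3].T+M[:3,3]
for vv in (150,170,180,190,200,210):
    print('row',vv+100)
    for uu in range(110,240,10): print(uu+160,(P[vv,uu]*1000).round(0).astype(int),end=' ')
    print()
st=manip.sense();print(st['width'],st['wrist_force'],st['tcp_pos'])
E
```

```text
row 250
270 [ 504 -209    0] 280 [ 502 -215    1] 290 [ 499 -220    0] 300 [ 505 -231   29] 310 [ 505 -237   35] 320 [ 505 -243   41] 330 [ 503 -247   40] 340 [ 499 -251   35] 350 [ 497 -256   33] 360 [ 485 -261    1] 370 [ 482 -266   -1] 380 [ 480 -272    0] 390 [ 478 -278   -1] 
row 270
270 [ 524 -237  114] 280 [ 523 -239  111] 290 [ 488 -216    1] 300 [ 499 -230   43] 310 [ 496 -234   39] 320 [ 494 -239   38] 330 [ 492 -243   38] 340 [ 490 -248   36] 350 [ 489 -253   38] 360 [ 473 -256    1] 370 [ 514 -262  111] 380 [ 514 -265  114] 390 [ 513 -267  113] 
row 280
270 [ 524 -238  120] 280 [ 521 -239  113] 290 [ 500 -226   54] 300 [ 497 -230   52] 310 [ 493 -233   44] 320 [ 489 -237   38] 330 [ 487 -241   38] 340 [ 484 -246   36] 350 [ 489 -252   52] 360 [ 489 -256   55] 370 [ 512 -261  111] 380 [ 515 -264  121] 390 [ 514 -266  120] 
row 290
270 [ 524 -239  127] 280 [ 521 -240  120] 290 [ 499 -227   65] 300 [ 497 -231   63] 310 [ 488 -231   46] 320 [ 483 -235   38] 330 [ 482 -240   38] 340 [ 479 -244   35] 350 [ 489 -251   63] 360 [ 489 -255   66] 370 [ 512 -261  118] 380 [ 515 -263  125] 390 [ 514 -265  126] 
row 300
270 [ 522 -239  128] 280 [ 518 -239  121] 290 [ 517 -241  121] 300 [ 516 -243  120] 310 [ 516 -246  121] 320 [ 515 -248  120] 330 [ 514 -250  120] 340 [ 513 -253  120] 350 [ 512 -255  120] 360 [ 511 -257  120] 370 [ 511 -260  121] 380 [ 513 -262  127] 390 [ 513 -264  129] 
row 310
270 [ 520 -238  128] 280 [ 517 -238  123] 290 [ 516 -241  122] 300 [ 515 -243  122] 310 [ 514 -245  123] 320 [ 513 -248  123] 330 [ 512 -250  122] 340 [ 511 -252  122] 350 [ 511 -254  123] 360 [ 509 -257  121] 370 [ 509 -259  123] 380 [ 511 -261  127] 390 [ 511 -263  129] 
0.0396692494891785 [0.47991437 1.75159359 5.32281183] [ 0.48489672 -0.23768729  0.00788944]
```

The finger blades are straddling the tube but toe in above it, so with a 50 N grip they flex or wedge. I'll re-grip gently.

Call:
{"fn": "step_arm", "kwargs": {
  "series": [
    {"claw": -1,"travel": [0,0,0],"turn": 0},
    {"claw": -1,"travel": [0,0,0],"turn": 0},
    {"claw": -1,"travel": [0,0,0],"turn": 0},
    {"claw": -1,"travel": [0,0,0],"turn": 0}
  ],
  "squeeze": 10
}}

```text
time: 5.38
tcp_pos: [0.4826, -0.2378, 0.0057]
tool_rot: [3.093, -0.552, -0.001]
wrist_force: [-0.7, -0.0, 0.9]
width: 0.0792
finger_force: 0.0
```

Call:
{"fn": "step_arm", "kwargs": {
  "series": [
    {"claw": 1,"travel": [0,0,0],"turn": 0},
    {"claw": 1,"travel": [0,0,0],"turn": 0},
    {"claw": 1,"travel": [0,0,0],"turn": 0},
    {"claw": 1,"travel": [0,0,0],"turn": 0},
    {"claw": 1,"travel": [0,0,0],"turn": 0}
  ]
}}

```text
time: 6.0
tcp_pos: [0.4841, -0.2352, 0.0072]
tool_rot: [-3.09, 0.55, -0.001]
wrist_force: [-1.7, 8.1, 15.0]
width: 0.0449
finger_force: 8.3
```

Call:
{"fn": "step_arm", "kwargs": {
  "series": [
    {"claw": 1,"travel": [0,0,0],"turn": 0},
    {"claw": 1,"travel": [0,0,0],"turn": 0},
    {"claw": 1,"travel": [0,0,0],"turn": 0}
  ]
}}

```text
time: 6.38
tcp_pos: [0.4837, -0.2357, 0.0098]
tool_rot: [-3.092, 0.548, 0.001]
wrist_force: [-9.7, 4.1, 32.5]
width: 0.0148
finger_force: 15.7
```

Upward force builds from about 45 mm opening, before the tube could be reached, so the tips must be touching the console as they swing in. I'll open, raise 8 mm and try again.

Call:
{"fn": "step_arm", "kwargs": {
  "series": [
    {"claw": -1,"travel": [0,0,0],"turn": 0},
    {"claw": -1,"travel": [0,0,0],"turn": 0},
    {"claw": -1,"travel": [0,0,0],"turn": 0},
    {"claw": -1,"travel": [0,0,0],"turn": 0},
    {"claw": -1,"travel": [0,0,0],"turn": 0},
    {"claw": -1,"travel": [0,0,-4],"turn": 0},
    {"claw": -1,"travel": [0,0,-4],"turn": 0},
    {"claw": -1,"travel": [0,0,0],"turn": 0}
  ],
  "squeeze": 10
}}

```text
time: 7.38
tcp_pos: [0.4833, -0.2381, 0.0144]
tool_rot: [3.092, -0.552, 0.001]
wrist_force: [-0.1, -0.1, 0.7]
width: 0.0839
finger_force: 0.0
```

Call:
{"fn": "step_arm", "kwargs": {
  "series": [
    {"claw": 0,"travel": [0,0,0],"turn": 0},
    {"claw": 0,"travel": [0,0,0],"turn": 0},
    {"claw": 0,"travel": [0,0,0],"turn": 0},
    {"claw": 0,"travel": [0,0,0],"turn": 0},
    {"claw": 0,"travel": [0,0,0],"turn": 0}
  ]
}}

```text
time: 8.0
tcp_pos: [0.4831, -0.2377, 0.014]
tool_rot: [3.093, -0.552, 0.0]
wrist_force: [0.5, 1.0, -0.1]
width: 0.0469
finger_force: 0.0
```

```bash
python3 - <<'E'
from h import *
c=grab('wrist','pics/w3.png');s=grab('scene','pics/s3.png');st=manip.sense();print(st['width'],st['finger_force'],st['wrist_force'],st['tcp_pos'],st['tool_rot'])
a=c['color'][100:400,160:480,::-1];b=s['color'][200:400,80:320,::-1]
cv2.imwrite('pics/v3.png',np.hstack([cv2.resize(a,(400,375)),cv2.resize(b,(400,375))]))
E
```

```text
0.04495131190672639 0.0 [ 0.8889941  -0.18826661  0.46189317] [ 0.48306993 -0.23770526  0.01407721] [ 3.09271571e+00 -5.51850695e-01  1.42399341e-04]
```

View pics/v3.png

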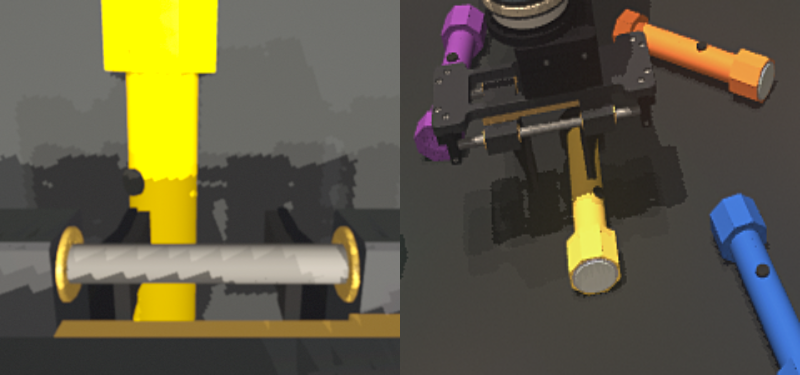

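With the tips clear of the console there is no force at 45 mm, but the picture shows the torch lying off-centre toward the left finger (+y) and rolled a bit (hole at its left edge). I'll measure it.

```bash
python3 - <<'E'
from h import *
c=load('pics/w3.png'); im=c['color'][:,:,::-1]
m=cv2.inRange(cv2.cvtColor(im,cv2.COLOR_BGR2HSV),(22,100,40),(36,255,255))
R=Ro.from_rotvec([3.0927,-.55185,0]).as_matrix();t=np.array([.48307,-.2377,.01408])
for v in (120,145,165,180,200,225,240,260):
    x=np.nonzero(m[v])[0]; a,b=x.min(),x.max(); p=pt(c,(a+b)/2,v,.022); 
    q=pt(c,(a+b)//2,v); print(v,a,b,p.round(4),'tool',((p-t)@R*1000).round(1),'w',round(np.linalg.norm(pt(c,a,v,.022)-pt(c,b,v,.022))*1000,1),'depthz',q[2].round(4))
# fingers
for v,u in ((270,250),(280,250),(270,262),(285,395),(270,395),(285,255),(278,385),(265,385),(265,267)):
    print(u,v,((pt(c,u,v)-t)@R*1000).round(1))
E
```

```text
120 242 333 [ 0.568  -0.2493  0.022 ] tool [ 83.7 -18.5  -7.9] w 47.0 depthz 0.0452
145 243 332 [ 0.5564 -0.2446  0.022 ] tool [ 71.2 -18.9  -7.9] w 46.8 depthz 0.0451
165 261 317 [ 0.5466 -0.2415  0.022 ] tool [ 60.9 -18.4  -7.9] w 29.9 depthz 0.0374
180 261 317 [ 0.5392 -0.2386  0.022 ] tool [ 53.  -18.6  -7.9] w 30.2 depthz 0.0374
200 262 317 [ 0.5291 -0.2347  0.022 ] tool [ 42.1 -18.7  -7.9] w 30.1 depthz 0.0371
225 263 317 [ 0.5159 -0.2298  0.022 ] tool [ 28.1 -18.8  -7.9] w 30.2 depthz 0.0378
240 273 316 [ 0.507  -0.2289  0.022 ] tool [ 19.4 -16.5  -7.9] w 24.3 depthz 0.0381
260 264 316 [ 0.4968 -0.2221  0.022 ] tool [  7.5 -19.4  -7.9] w 29.9 depthz 0.0371
250 270 [ -6.9 -48.2  14.4]
250 280 [-13.6 -48.4  13.7]
262 270 [ 11.8 -30.2 -35.7]
395 285 [ 11.7  31.4 -54.1]
395 270 [-6.5 45.6 12.6]
255 285 [ 11.9 -29.8 -54.2]
385 278 [ 10.1  29.2 -42. ]
385 265 [ 11.7  31.4 -28.4]
267 265 [ 11.8 -28.9 -28.3]
```

```bash
python3 - <<'E'
from h import *
np.set_printoptions(linewidth=220,suppress=True)
for nm,t,rv in (('w1',[.48887,-.23537,.19486],None),('w3',[.48307,-.2377,.01408],[3.0927,-.55185,0])):
    c=load(f'pics/{nm}.png'); 
    R=Ro.from_rotvec(rv).as_matrix() if rv else np.array([[.952,-.307,0],[-.307,-.952,0],[0,0,-1]]);t=np.array(t)
    for p in ([0,0,0],[9,0,0],[9,0,-19],[9,0,-40]):
        q=c['M'][:3,:3].T@(R@(np.array(p)/1000)+t-c['M'][:3,3]); print(p,(c['f']*q[:2]/q[2]+[c['cx'],c['cy']]).round(0))
    v,u=np.mgrid[0:480,0:640];d=c['d']
    P=(np.stack([(u-c['cx'])/c['f'],(v-c['cy'])/c['f'],np.ones_like(u)],-1)*d[...,None])@c['M'][:3,:3].T+c['M'][:3,3]
    T=(P-t)@R*1000
    near=(T[...,2]<5)&(np.abs(T[...,0])<20)&(np.abs(T[...,1])<70)&(d>0)&(T[...,2]>-60)
    for y0 in range(-70,70,5):
        k=near&(T[...,1]>=y0)&(T[...,1]<y0+5)
        if k.any(): i=np.argmax(np.where(k,T[...,2],-999)); print(y0,k.sum(),'lowest',T.reshape(-1,3)[i].round(0),'px',i%640,i//640)
E
```

```text
[0, 0, 0] [324. 267.]
[9, 0, 0] [324. 253.]
[9, 0, -19] [324. 264.]
[9, 0, -40] [323. 279.]
-55 95 lowest [ 12. -50. -27.] px 226 265
-50 357 lowest [ 12. -49. -28.] px 229 265
-45 437 lowest [ -2. -43. -28.] px 242 289
40 283 lowest [ -1.  45. -28.] px 409 288
45 381 lowest [ 10.  47. -27.] px 415 268
50 223 lowest [ 11.  53. -28.] px 426 265
55 1 lowest [ 11.  56. -60.] px 455 291
[0, 0, 0] [324. 267.]
[9, 0, 0] [324. 253.]
[9, 0, -19] [324. 264.]
[9, 0, -40] [323. 279.]
-40 2 lowest [ 19. -35. -17.] px 258 246
-35 206 lowest [  7. -33. -14.] px 264 264
-30 501 lowest [ 13. -30. -19.] px 268 257
-25 659 lowest [ 10. -25. -21.] px 277 264
-20 451 lowest [  5. -17. -22.] px 292 272
-15 473 lowest [ 13. -10. -19.] px 305 257
-10 493 lowest [ -3.  -5. -11.] px 315 279
-5 76 lowest [-5. -5. -8.] px 316 280
20 162 lowest [  1.  25. -28.] px 371 284
25 340 lowest [ 10.  26. -28.] px 375 268
30 219 lowest [ 11.  31. -27.] px 384 265
```

The depth data explain it: the visible fingertips end 28 mm short of the reported TCP, both in the first wrist view and now, and the gripper body is also 28 mm further back. The tips were therefore only brushing the tube's top, and the real tip is at TCP z + 28 mm. Torch axis is at tool y -18.7, parallel to tool x. I'll open, shift over it and descend gradually, watching the force.

Call:
{"fn": "step_arm", "kwargs": {
  "series": [
    {"claw": -1,"travel": [0,0,-6],"turn": 0},
    {"claw": -1,"travel": [0,0,0],"turn": 0},
    {"claw": -1,"travel": [-2,-10,0],"turn": 0},
    {"claw": -1,"travel": [0,-8.7,0],"turn": 0},
    {"claw": -1,"travel": [0,0,0],"turn": 0},
    {"claw": -1,"travel": [0,0,10],"turn": 0},
    {"claw": -1,"travel": [0,0,10],"turn": 0},
    {"claw": -1,"travel": [0,0,10],"turn": 0},
    {"claw": -1,"travel": [0,0,0],"turn": 0}
  ],
  "squeeze": 30
}}

```text
time: 9.22
tcp_pos: [0.4867, -0.2193, -0.0112]
tool_rot: [-3.092, 0.552, 0.004]
wrist_force: [0.5, 0.6, 0.6]
width: 0.0869
finger_force: 0.0
```

Call:
{"fn": "step_arm", "kwargs": {
  "series": [
    {"claw": -1,"travel": [0,0,5],"turn": 0},
    {"claw": -1,"travel": [0,0,5],"turn": 0},
    {"claw": -1,"travel": [0,0,0],"turn": 0}
  ]
}}

```text
time: 9.6
tcp_pos: [0.4874, -0.2194, -0.0203]
tool_rot: [-3.093, 0.552, 0.001]
wrist_force: [-0.8, 0.5, -0.6]
width: 0.0873
finger_force: 0.0
```

The reported TCP went below the console without contact, which confirms the 28 mm offset. Now I grip.

Call:
{"fn": "step_arm", "kwargs": {
  "series": [
    {"claw": 1,"travel": [0,0,0],"turn": 0},
    {"claw": 1,"travel": [0,0,0],"turn": 0},
    {"claw": 1,"travel": [0,0,0],"turn": 0},
    {"claw": 1,"travel": [0,0,0],"turn": 0},
    {"claw": 1,"travel": [0,0,0],"turn": 0},
    {"claw": 1,"travel": [0,0,0],"turn": 0},
    {"claw": 1,"travel": [0,0,0],"turn": 0},
    {"claw": 1,"travel": [0,0,0],"turn": 0}
  ]
}}

```text
time: 10.6
tcp_pos: [0.4877, -0.2193, -0.0199]
tool_rot: [-3.093, 0.552, -0.0]
wrist_force: [-0.2, 0.3, 0.4]
width: 0.0294
finger_force: 30.0
```

Solid grip: 29.4 mm at 30 N. Lifting, carrying it to above the station and turning it.

Call:
{"fn": "step_arm", "kwargs": {
  "series": [
    {"claw": 1,"travel": [0,0,-20],"turn": 0},
    {"claw": 1,"travel": [0,0,-40],"turn": 0},
    {"claw": 1,"travel": [0,0,-50],"turn": 0},
    {"claw": 1,"travel": [0,0,-40],"turn": 0},
    {"claw": 1,"travel": [0,-20,0],"turn": 0},
    {"claw": 1,"travel": [-1,-40,0],"turn": 0},
    {"claw": 1,"travel": [-2,-50,0],"turn": 0},
    {"claw": 1,"travel": [-2,-50,0],"turn": 0},
    {"claw": 1,"travel": [-2,-50,0],"turn": 0},
    {"claw": 1,"travel": [0,-50,0],"turn": 0}
  ],
  "squeeze": 50
}}

```text
time: 11.85
tcp_pos: [0.5707, 0.0281, 0.1295]
tool_rot: [3.092, -0.552, -0.002]
wrist_force: [0.2, -1.1, -1.7]
width: 0.029
finger_force: 49.9
```

Call:
{"fn": "step_arm", "kwargs": {
  "series": [
    {"claw": 1,"travel": [0,-30,0],"turn": 0},
    {"claw": 1,"travel": [0,-16,0],"turn": 0},
    {"claw": 1,"travel": [0,0,0],"turn": -0.13},
    {"claw": 1,"travel": [0,0,0],"turn": -0.13},
    {"claw": 1,"travel": [0,0,0],"turn": -0.13},
    {"claw": 1,"travel": [0,0,0],"turn": 0},
    {"claw": 1,"travel": [0,0,0],"turn": 0}
  ]
}}

```text
time: 12.72
tcp_pos: [0.5867, 0.0691, 0.1298]
tool_rot: [3.141, 0.053, -0.001]
wrist_force: [0.4, 0.1, -1.0]
width: 0.0286
finger_force: 49.9
```

```bash
python3 - <<'E'
from h import *
st=manip.sense();c=grab('wrist','pics/w4.png');t=grab('top','pics/t4.png');print(st['width'],st['finger_force'],st['wrist_force'],st['tcp_pos'],st['tool_rot'],st['time'])
b=cv2.resize(t['color'][110:250,160:340,::-1],(360,280))
o=np.zeros((480,800,3),np.uint8);o[:330,:440]=cv2.resize(c['color'][:,:,::-1],(440,330));o[:280,440:]=b
cv2.imwrite('pics/v4.png',o)
E
```

```text
0.028577588389564847 49.94409620761871 [ 0.44687709  0.07390355 -1.00330188] [0.58668557 0.06911859 0.12983661] [ 3.14050504e+00  5.31892880e-02 -8.14567280e-04] 12.725
```

View pics/v4.png

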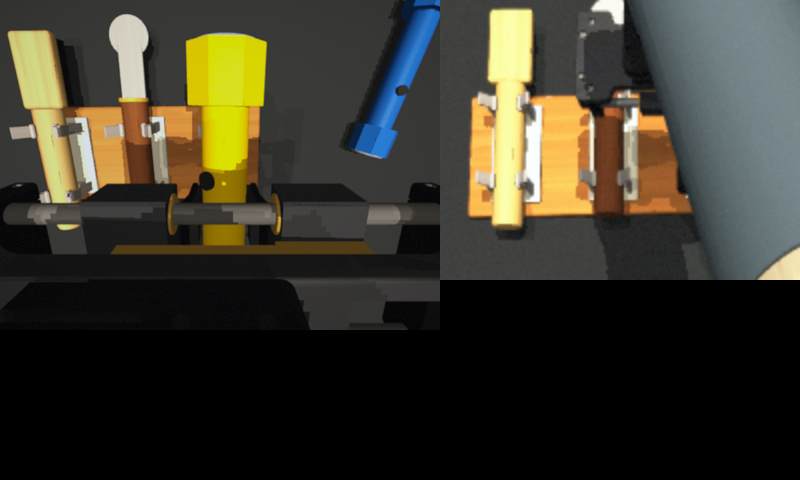

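The torch is held level with its head away from the robot, junction at about full-frame (327,154), and no clip is touched. I'll refine the seat from the lip tips in the first top picture and the grip offset from this view.

```bash
python3 - <<'E'
from h import *
c=load('pics/top0.png')
L=[pt(c,250+(x-400)/5,140+y/5,.074) for x,y in((556,74),(676,71),(558,270),(676,267))]
for p in L:print(p.round(4))
print('mid',np.mean(L,0),'yaw',np.arctan2(*((L[0]+L[1]-L[2]-L[3])[1::-1])),'d',np.linalg.norm(L[0]-L[1]),np.linalg.norm(L[0]-L[2]))
P=[pt(c,250+(x-400)/5,140+y/5,.018) for x,y in((567,105),(682,105),(686,346),(566,346))]
print('plate',np.mean(P,0),[p.round(4) for p in P])
# shoehorn handle & brush axes via depth in top0: points of z>.05
v,u=np.mgrid[150:225,180:270]
for nm,u0,u1 in(('brush',183,208),('shoe',236,254)):
  q=np.array([pt(c,a,b) for b in range(165,215) for a in range(u0,u1)])
  q=q[(q[:,2]>.0555)&(q[:,2]<.064)];k=np.polyfit(q[:,0],q[:,1],1);print(nm,len(q),'y at .585',np.polyval(k,.585),'yaw',np.arctan(k[0]))
w=load('pics/w4.png');im=w['color'][:,:,::-1]
m=cv2.inRange(cv2.cvtColor(im,cv2.COLOR_BGR2HSV),(22,100,40),(36,255,255));m[:,:265]=0;m[:,400:]=0
R=Ro.from_rotvec([3.1405,.0532,0]).as_matrix();t=np.array([.58669,.06912,.12984])
for y in range(140,260,8):
  x=np.nonzero(m[y])[0];a,b=x.min(),x.max();p=pt(w,(a+b)/2,y,.172);print(y,a,b,((p-t)@R*1000).round(1),pt(w,(a+b)//2,y)[2].round(4))
print('w4 rack corner',pt(w,378,156,.012))
E
```

```text
[0.6307 0.0962 0.074 ]
[0.6332 0.0487 0.074 ]
[0.5502 0.0925 0.074 ]
[0.5525 0.0465 0.074 ]
mid [0.59167248 0.07098932 0.074     ] yaw 0.03602502196736196 d 0.04762840480603585 0.08059715301052693
plate [0.58632303 0.06983679 0.018     ] [array([0.6379, 0.0959, 0.018 ]), array([0.6391, 0.0476, 0.018 ]), array([0.5347, 0.0432, 0.018 ]), array([0.5336, 0.0927, 0.018 ])]
brush 593 y at .585 0.27022335254677243 yaw 0.03238007988520609
shoe 592 y at .585 0.17068424789627218 yaw 0.04130937925723767
140 272 384 [ 72.5   2.3 -42.2] 0.1944
148 272 383 [ 69.2   2.1 -42.2] 0.1938
156 293 362 [ 65.9   2.1 -42.2] 0.1866
164 293 361 [ 62.5   1.9 -42.2] 0.1856
172 293 361 [ 59.1   1.9 -42.2] 0.1868
180 293 361 [ 55.6   1.9 -42.2] 0.187
188 294 361 [ 52.2   2.1 -42.2] 0.188
196 294 360 [ 48.6   1.9 -42.2] 0.1884
204 294 360 [ 45.    1.8 -42.2] 0.1874
212 294 360 [ 41.4   1.8 -42.2] 0.1859
220 294 360 [ 37.7   1.8 -42.2] 0.1869
228 294 360 [ 34.    1.8 -42.2] 0.1864
236 294 359 [ 30.3   1.6 -42.2] 0.1868
244 294 358 [ 26.5   1.4 -42.2] 0.187
252 307 358 [ 22.6   4.4 -42.2] 0.1864
w4 rack corner [0.65012248 0.02324109 0.012     ]
```

The seat comes out at ≈ (0.588, 0.0707), yaw 0.037, with lips, plate and neighbouring handles agreeing. The torch needs about +3 mm in y, +1 mm in x. I'll shift, descend to the flare and look at the force.

Call:
{"fn": "step_arm", "kwargs": {
  "series": [
    {"claw": 1,"travel": [1,-3,0],"turn": 0},
    {"claw": 1,"travel": [0,0,20],"turn": 0},
    {"claw": 1,"travel": [0,0,25],"turn": 0},
    {"claw": 1,"travel": [0,0,20],"turn": 0},
    {"claw": 1,"travel": [0,0,15],"turn": 0},
    {"claw": 1,"travel": [0,0,7],"turn": 0},
    {"claw": 1,"travel": [0,0,0],"turn": 0}
  ],
  "squeeze": 60
}}

```text
time: 13.7
tcp_pos: [0.5878, 0.0732, 0.0429]
tool_rot: [3.141, 0.058, -0.0]
wrist_force: [0.5, 0.1, -1.2]
width: 0.0288
finger_force: 59.9
```

Call:
{"fn": "step_arm", "kwargs": {
  "series": [
    {"claw": 1,"travel": [0,0,4],"turn": 0},
    {"claw": 1,"travel": [0,0,4],"turn": 0},
    {"claw": 1,"travel": [0,0,4],"turn": 0},
    {"claw": 1,"travel": [0,0,0],"turn": 0}
  ]
}}

```text
time: 14.2
tcp_pos: [0.5878, 0.0727, 0.0309]
tool_rot: [3.141, 0.058, -0.0]
wrist_force: [0.6, -1.6, -1.3]
width: 0.0285
finger_force: 59.9
```

Call:
{"fn": "step_arm", "kwargs": {
  "series": [
    {"claw": 1,"travel": [0,0,4],"turn": 0},
    {"claw": 1,"travel": [0,0,4],"turn": 0},
    {"claw": 1,"travel": [0,0,4],"turn": 0},
    {"claw": 1,"travel": [0,0,0],"turn": 0}
  ]
}}

```text
time: 14.7
tcp_pos: [0.5903, 0.0728, 0.0204]
tool_rot: [3.14, 0.061, 0.008]
wrist_force: [3.6, -2.1, 2.7]
width: 0.0283
finger_force: 60.0
```

Call:
{"fn": "step_arm", "kwargs": {
  "series": [
    {"claw": 1,"travel": [0,1,3],"turn": 0},
    {"claw": 1,"travel": [0,0,4],"turn": 0},
    {"claw": 1,"travel": [0,0,4],"turn": 0},
    {"claw": 1,"travel": [0,0,0],"turn": 0}
  ]
}}

```text
time: 15.2
tcp_pos: [0.5857, 0.0717, 0.0057]
tool_rot: [3.141, 0.057, -0.007]
wrist_force: [2.6, 0.4, -13.4]
width: 0.0285
finger_force: 59.9
```

Call:
{"fn": "step_arm", "kwargs": {
  "series": [
    {"claw": 1,"travel": [0,0,3],"turn": 0},
    {"claw": 1,"travel": [0,0,3],"turn": 0},
    {"claw": 1,"travel": [0,0,0],"turn": 0}
  ]
}}

```text
time: 15.58
tcp_pos: [0.5861, 0.0715, 0.0039]
tool_rot: [3.139, 0.056, -0.006]
wrist_force: [-8.0, -2.6, 10.5]
width: 0.0285
finger_force: 59.9
```

It snapped: the force flipped to -13 N and is now +10 N on the saddles at TCP z 0.004, as predicted. Release, rise and look.

Call:
{"fn": "step_arm", "kwargs": {
  "series": [
    {"claw": -1,"travel": [0,0,0],"turn": 0},
    {"claw": -1,"travel": [0,0,0],"turn": 0},
    {"claw": -1,"travel": [0,0,0],"turn": 0},
    {"claw": -1,"travel": [0,0,0],"turn": 0},
    {"claw": -1,"travel": [0,0,0],"turn": 0},
    {"claw": -1,"travel": [0,0,-20],"turn": 0},
    {"claw": -1,"travel": [0,0,-40],"turn": 0},
    {"claw": -1,"travel": [0,0,-50],"turn": 0},
    {"claw": -1,"travel": [0,0,-50],"turn": 0},
    {"claw": -1,"travel": [0,0,0],"turn": 0}
  ]
}}

```text
time: 16.82
tcp_pos: [0.591, 0.0729, 0.1667]
tool_rot: [-3.14, -0.058, -0.015]
wrist_force: [0.0, -1.1, -1.0]
width: 0.0876
finger_force: 0.0
```

```bash
python3 - <<'E'
from h import *
st=manip.sense();c=grab('wrist','pics/w5.png');s=grab('scene','pics/s5.png');print(st['wrist_force'],st['tcp_pos'],st['tool_rot'],st['width'])
cv2.imwrite('pics/v5.png',np.hstack([cv2.resize(c['color'][:,:,::-1],(400,300)),cv2.resize(s['color'][130:330,290:557,::-1],(400,300))]))
im=c['color'][:,:,::-1]
m=cv2.inRange(cv2.cvtColor(im,cv2.COLOR_BGR2HSV),(25,150,60),(34,255,255));m[:,:265]=0;m[:,400:]=0
for y in range(100,290,10):
  x=np.nonzero(m[y])[0]
  if len(x): a,b=x.min(),x.max();print(y,a,b,pt(c,(a+b)/2,y,.046).round(4),pt(c,(a+b)//2,y)[2].round(4))
E
```

```text
[ 0.01697381 -1.07652167 -0.99999581] [0.59096009 0.07291033 0.1667381 ] [-3.13977375 -0.0575462  -0.01485278] 0.08760122690965895
120 302 354 [0.685  0.0732 0.046 ] 0.0693
130 302 354 [0.6766 0.0729 0.046 ] 0.0691
140 302 354 [0.668  0.0726 0.046 ] 0.069
150 303 353 [0.6594 0.0723 0.046 ] 0.0692
160 314 343 [0.6506 0.0716 0.046 ] 0.0623
170 314 342 [0.6417 0.0717 0.046 ] 0.0622
180 315 339 [0.6326 0.0723 0.046 ] 0.0619
190 317 337 [0.6234 0.072  0.046 ] 0.0611
200 314 341 [0.6141 0.0712 0.046 ] 0.0617
210 325 328 [0.6046 0.0718 0.046 ] 0.0634
230 316 335 [0.5853 0.0721 0.046 ] 0.0604
240 316 336 [0.5754 0.0712 0.046 ] 0.0615
250 315 336 [0.5654 0.0714 0.046 ] 0.0607
260 315 335 [0.5552 0.0715 0.046 ] 0.0617
280 318 335 [0.5344 0.0693 0.046 ] 0.0606
```

View pics/v5.png

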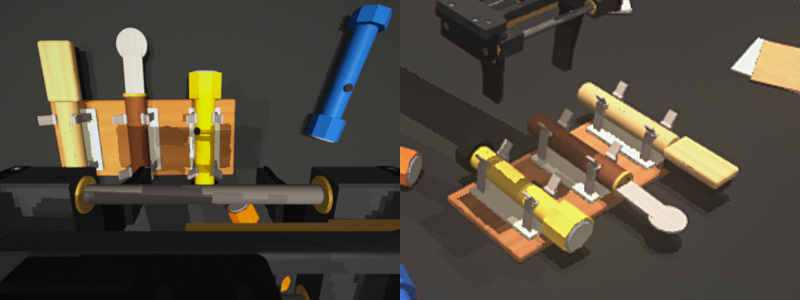

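The pictures show the torch level in both clips: tube top at 0.061–0.062 along its length, y≈0.0715, centre x≈0.588. The shoehorn and the brush are undisturbed and the gripper is clear.

```bash
python3 -c "
from rig import manip
print(manip.finish_job())"
```

```text
the job is handed in; nothing more can be done
None
```

The yellow torch is snapped level into both clips of the empty station, centred within a few millimetres by camera, the shoehorn and the brush still look in place, and the job was handed in at about 17 s; no verdict came back.

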